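# Feed a battery cell into the tester's gravity chute

## Robot

A 6-joint arm with a two-finger parallel gripper is mounted at the origin on the work surface. World frame = base frame: x ahead of the robot, y to its left, z up, the work surface at z = 0. Lengths are in m, angles in degrees, forces in N, time in s.
With the tool pointing down it reaches from about 0.25 to 0.725 m from the base axis. Payload 9.7 kg.
Tool frame: the origin (TCP) lies at the very end of the fingers, on their centre line; the grasp point (between the pads) lies 19 mm behind it (bot.grip_depth is the distance from the TCP to the grasp point, in m); z points along the fingers, y is the direction in which the jaws open and shut (so a half turn about z gives the same grasp; the last joint's range is limited). The gripper opens to 85 mm and grips with 20 to 120 N. Pads are 22 mm wide; open, the fingers measure 114 mm over their backs; the gripper's body (76 mm by 85 mm) begins 54 mm behind the grasp point. The pads swing forward as they close: fully open they stand 13 mm farther back than shut.
Start: joints at [-76.547, 4.979, 10.078, 95.1, 0, 90], TCP at [0.128, -0.535, 0.231] pointing down, gripper open.
Joint ranges: [-179.16, 179.16], [-48.56, 103.87], [-65.8, 70.77], [-126.05, 130.52], [-82.76, 87.17], [-180, 180]. Speed limits (degrees/s): [127.2, 127.2, 147.25, 180, 180, 180].

## Interface

Orientations are given as [roll, pitch, yaw] about the fixed x, y, z axes, in that order (R = Rz(yaw) Ry(pitch) Rx(roll)).
In Python, from workcell import bot, viewer gives the robot as it stands.
- The arm moves only by the tool arm_command, never from a script. Its argument "motion" is a list of rows, each a list of 3 entries, a list of its own where there are three numbers: the opening, from 0 (shut) to 1 (fully open), then the shift along the tool's x, y, z in units of 60 mm (1.0 is 60 mm), then the turn, a rotation vector about the tool's x, y, z in units of 6 degrees (1.0 is 6 degrees). A call has 1 to 12 rows; each row shifts and turns the commanded pose from where the row before left it, along the tool's axes as they then stand; what a row does not reach is not made up. A row lasts 1/8 s, in which the tool goes at most 62.5 mm and 10.7 degrees, less where a joint would pass 70% of its speed; a pose out of reach is approached as far as the arm can. A call is refused whole if a number of a shift passes 1 or a number of a turn 1, either way. A call with a gripper value outside its range is refused whole. The fingers move at their own pace and stop on an object; "newtons" is the grip in N (left out, the last holds). Time passes only in rows, so rows that do not move let the fingers close. It gives the time, the measured TCP pose, the force and the opening at its end, in the units of the state.
- bot.get_obs(): the state, without advancing time (a new reading comes with each control period).
- viewer.camera(name): name is "side" or "top" or "wrist"; returns the picture (480x640x3 uint8, blue, green, red); there is no depth.
- viewer.calibration(name): a dict with "fx", "fy", "cx", "cy" (pixels), "T" (4x4, takes a point from camera to world coordinates). Camera axes: x right, y down, z forward; pixel columns grow to the right and rows downward; lengths in m; the calibration is good to about 2 mm. A picture is of the moment at which its call begins: read the wrist's pose just before it. calibration takes no time and is no camera call; for the wrist camera it gives the pose at the moment of the call.
- bot.job_done(): hands the job in, once; it reports no verdict.
The state is a dict: "time": time; "q": joint angles; "qd": joint speeds; "joint_efforts": joint torques, N m; "ee_pos": TCP position; "tcp_rot": TCP orientation; "wrist_force": force on the tool from outside, world axes, zero at the start; "torque": the same for the moment, N m; "opening": finger opening in m.
Only numpy, scipy, OpenCV 4.12 (cv2) and the standard library are available. Lean on these libraries where they do the work, as an engineer would, in place of code of your own. Each camera call takes 0.05 s, during which the arm holds its last target.

## Task

Load the large battery cell into the cell tester: lay it across the two rails at the open upper end of the sloping chute, with its button end towards the tall contact post, and let it roll down by itself under the clear guard until it rests against the stop. Set it down gently rather than dropping it, and leave the small cell where it lies.

Things in the scene. Friction and masses are not known exactly. Their poses are not given: they have to be found in the camera images.
- cell: Large black battery cell to load: cylinder 40 mm in diameter, sleeve 80 mm long, 0.24 kg. One end flat, the other with a white ring and a 16 mm steel button. Origin: on its axis, mid sleeve; x axis along the cell to the button. Starts lying level at any heading, axis 45 mm up, in a fixed grey V rest (60 long, 31 wide, 31 high) narrower than the cell, so fingers can close across it from above.
- cell_button (a point): Centre of the outer face of the large cell's button, which sticks out 6 mm: 46 mm from the cell's origin along its x axis. A bright bare-metal band, 10 mm wide, rings the sleeve at the button end; the other end has none.
- chute: Fixed aluminium chute with a black tester case (123 high) at its low end. Origin on the table under it; y points uphill, x across to the side of the tall contact post (black, brass cap, 165 high, at x 71, y -82). Walls: inner faces at x -53 and +53, 30 above the rails. Clear guard 54 above the rails over y -120 to -40; open from y -40 to 120. At the stop the cell's axis is at y -82, z 87 (mm).
- chute_load (a point): Loading point in the open part, in chute axes at (-3, 49, 117) mm: where the cell's origin lies when it rests on the rails, button to +x, with 10 mm spare at each end. Rails slope 13 degrees down to -y, surface z = 85 + 0.231 y, each covering x 22 to 53 mm on its side; the 44 mm gap between them is open, down to z 8, so fingers can reach in. A cell released here rolls down by itself.
- small_cell: Smaller battery cell, a bystander to leave alone: 26 mm in diameter, sleeve 62 mm long, same look with a small button, lying in a second grey V rest like the first, axis 37 mm above the table. Origin: on its axis, mid sleeve; x axis to its button.
There are look-alikes about, which are no part of the job. What is shaped like the cell but red is not meant.

How it is judged:
By the outcome, as a careful person would: the job done as asked, in the order asked, and still so for the second after the job is handed in, with the robot touching nothing.
It also fails if it takes over 42 s, if anything falls off the work surface, if the arm or the gripper's body presses on something with over 40 N, if the wrist force passes 120 N, or if a joint passes its speed limit or range.

## Working session

There is one attempt and no reset: what is moved stays moved. The work goes in short steps, Python scripts to look and compute and a tool call to move; the robot and the scene stay as the last step left them, time stands still between calls to the robot, and variables do not carry over. Pictures are saved under pics/ and viewed, and the job is handed in when it is done.

Besides the shell and the picture viewer there is one more tool, called after "Emit:" by a JSON object that holds its "name" and its "arguments". arm_command: Moves the arm, as the interface text tells. Its arguments: {"type":"object","properties":{"motion":{"type":"array"},"newtons":{"type":"number"}},"required":["motion"]}

```bash
mkdir -p pics; ls; python3 - <<'E'
from workcell import bot, viewer
import cv2
for n in("top","side","wrist"):
    c=viewer.calibration(n); print(n,{k:(v if k!='T' else v) for k,v in c.items()})
    cv2.imwrite(f"pics/{n}0.png",viewer.camera(n))
print(bot.get_obs())
E
```

```text
pics
top {'fx': 464.91358296075964, 'fy': 464.91358296075964, 'cx': 322.74201088233576, 'cy': 239.93547742883905, 'T': array([[ 0.01362033, -0.98744195,  0.15739405,  0.41048625],
       [-0.99958534, -0.01744002, -0.02291273,  0.0796541 ],
       [ 0.02536994, -0.1570167 , -0.98727003,  0.82557154],
       [ 0.        ,  0.        ,  0.        ,  1.        ]])}
side {'fx': 459.9465891858248, 'fy': 459.9465891858248, 'cx': 323.61700471647, 'cy': 246.82755455107846, 'T': array([[-0.8112459 , -0.36840619,  0.45404512,  0.16856299],
       [-0.58435435,  0.53773102, -0.60776258,  0.53452016],
       [-0.02025065, -0.75836814, -0.65151184,  0.62091335],
       [ 0.        ,  0.        ,  0.        ,  1.        ]])}
wrist {'fx': 362.96047394908635, 'fy': 362.96047394908635, 'cx': 322.3723137926002, 'cy': 240.3126769496806, 'T': array([[ 0.23311076, -0.92314979, -0.3057022 ,  0.20628912],
       [-0.97244785, -0.22198118, -0.0712006 , -0.51552111],
       [-0.00213131,  0.31387707, -0.94946124,  0.3723537 ],
       [ 0.        ,  0.        ,  0.        ,  1.        ]])}
{'time': 0.15, 'q': array([-7.65470713e+01,  5.00428715e+00,  1.00457482e+01,  9.50986199e+01,
        1.17954768e-03,  8.99994803e+01]), 'qd': array([ 0.02526098, -0.04962888,  0.18191762,  0.11496759, -0.0953712 ,
       -0.06911431]), 'joint_efforts': array([ 4.39928635e-04, -5.20762718e+01,  4.65044260e+01,  1.40213201e-02,
       -3.55233487e-05, -1.29427409e-05]), 'ee_pos': array([ 0.1279235 , -0.53474962,  0.23074959]), 'tcp_rot': array([-1.79942841e+02, -1.18006557e-03,  1.34534472e+01]), 'wrist_force': array([ 0.34794359,  1.05946156, -0.33168548]), 'torque': array([-0.01018703, -0.02871279, -0.00503906]), 'opening': 0.08546392349855289}
```

View pics/top0.png

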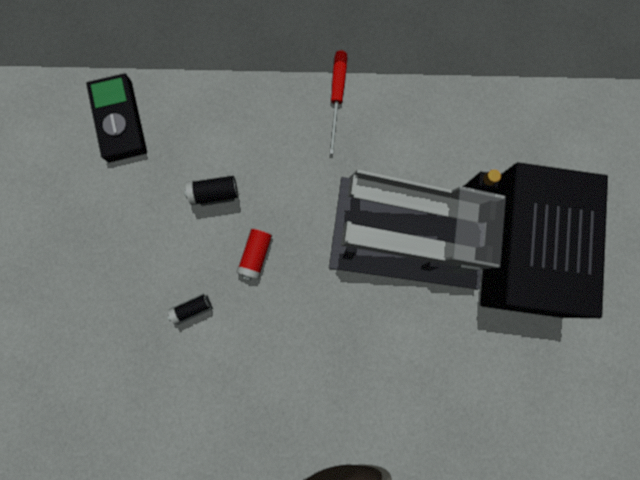

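View pics/side0.png

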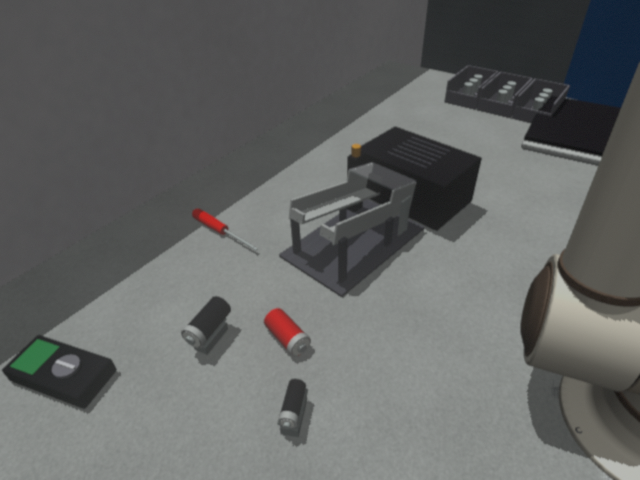

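View pics/wrist0.png

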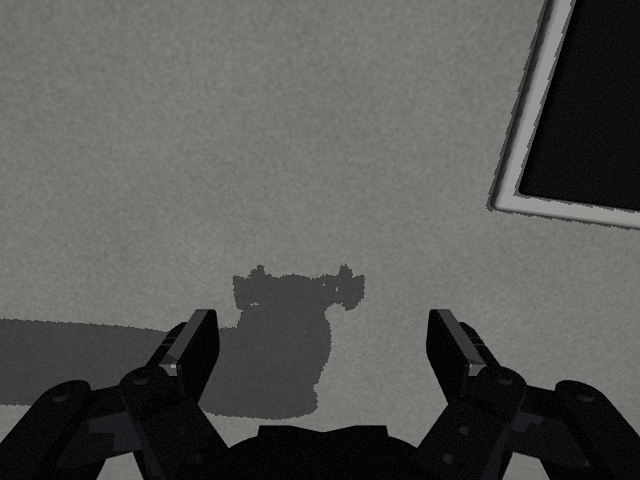

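Top view: the big cell is at about (213,190) with its button to the left. The small cell is at (190,308) and the red look-alike at (255,254). The chute is at (350–505,175–270) and its post cap at (493,177). I'll zoom in for landmarks.

```bash
python3 - <<'E'
import cv2
t=cv2.imread("pics/top0.png");s=cv2.imread("pics/side0.png")
cv2.imwrite("pics/z1.png",cv2.resize(t[155:305,320:520],None,fx=4,fy=4,interpolation=cv2.INTER_CUBIC))
cv2.imwrite("pics/z2.png",cv2.resize(t[160:220,170:250],None,fx=8,fy=8,interpolation=cv2.INTER_CUBIC))
cv2.imwrite("pics/z3.png",cv2.resize(s[140:300,270:430],None,fx=3.75,fy=3.75,interpolation=cv2.INTER_CUBIC))
cv2.imwrite("pics/z4.png",cv2.resize(s[280:370,160:260],None,fx=6,fy=6,interpolation=cv2.INTER_CUBIC))
E
```

```text
(no output)
```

View pics/z1.png

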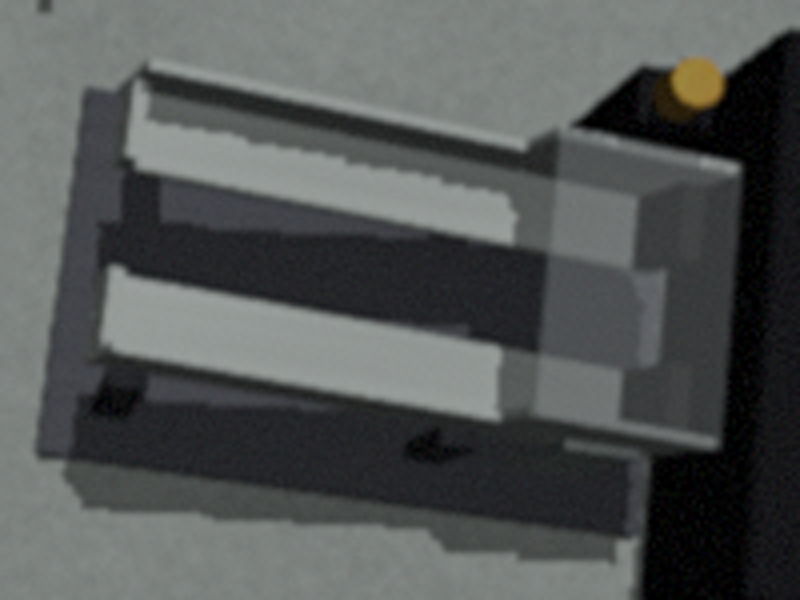

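View pics/z2.png

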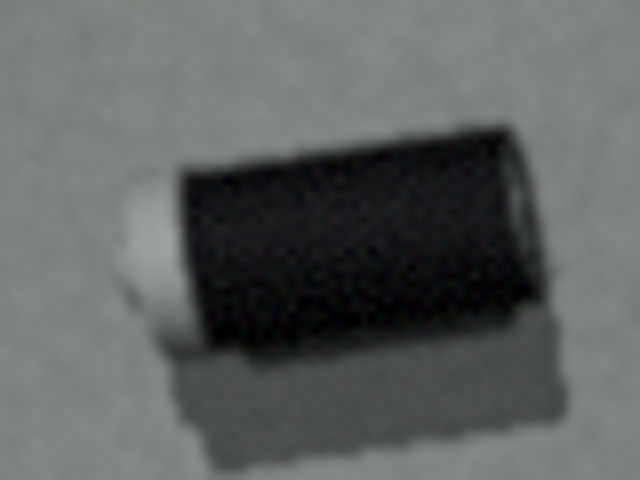

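View pics/z3.png

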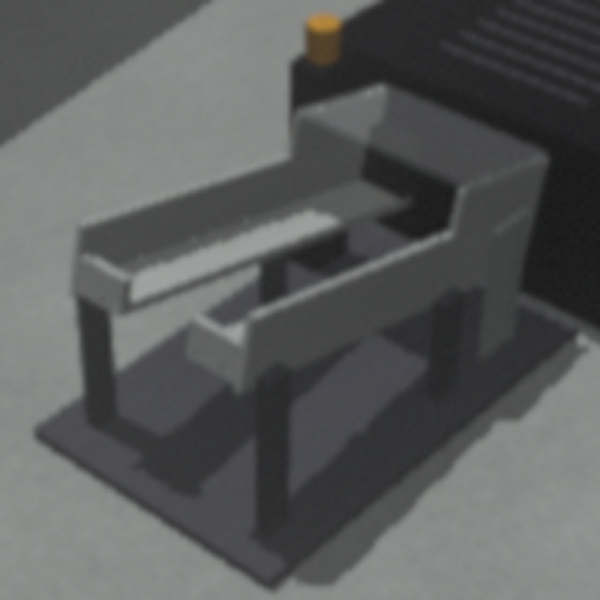

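View pics/z4.png

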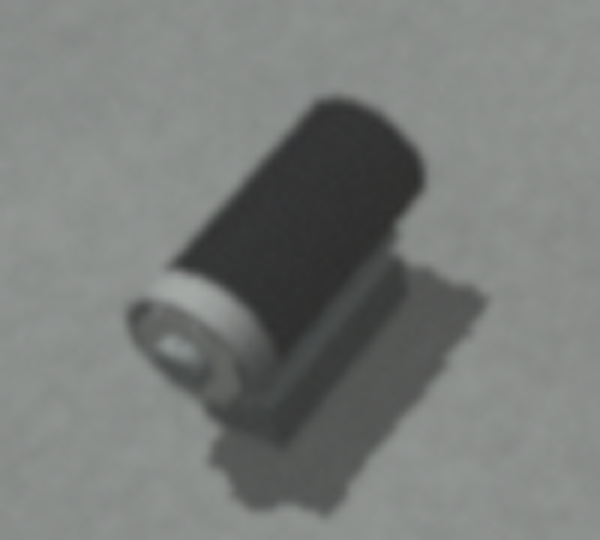

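```bash
cat > h.py <<'E'
import numpy as np, cv2
from scipy.optimize import least_squares
from workcell import bot, viewer
C={n:viewer.calibration(n) for n in("top","side")}
def proj(n,P,c=None):
    c=c or C[n]; P=np.atleast_2d(P); p=(P-c["T"][:3,3])@c["T"][:3,:3]
    return np.c_[c["fx"]*p[:,0]/p[:,2]+c["cx"],c["fy"]*p[:,1]/p[:,2]+c["cy"]]
def W(p,L):
    a=p[2];R=np.array([[np.cos(a),-np.sin(a),0],[np.sin(a),np.cos(a),0],[0,0,1]])
    return np.atleast_2d(L)@R.T+[p[0],p[1],0]
E
cat > fit.py <<'E'
from h import *
z1=lambda u,v:(320+u/4,155+v/4); z3=lambda u,v:(270+u/3.75,140+v/3.75)
z2=lambda u,v:(170+u/8,160+v/8); z4=lambda u,v:(160+u/6,280+v/6)
r=112.7
L=[("top",(22,120,r),z1(133,157)),("top",(-22,120,r),z1(110,268)),("top",(71,-82,165),z1(699,80)),
("side",(-22,120,r),z3(190,320)),("side",(22,120,r),z3(130,278)),("side",(53,120,r),z3(82,258)),("side",(71,-82,165),z3(324,19)),
("top",(53,120,r+30),z1(148,68)),("side",(53,120,r+30),z3(82,230))]
f=lambda p:np.concatenate([proj(n,W(p,np.array(l)/1000))[0]-uv for n,l,uv in L])
s=least_squares(f,[.43,-.15,0.1],loss="soft_l1");p=s.x
print("chute",p[:2],np.degrees(p[2]));print(f(p).reshape(-1,2).round(1))
def loadpt(): return W(p,[-.003,.049,.117])[0]
print("load",loadpt())
T=[z2(*a) for a in[(190,168),(300,150),(400,138),(505,125),(545,265),(540,295),(250,355),(400,335),(520,312),(130,185),(165,335)]]
S=[z4(*a) for a in[(180,262),(240,185),(310,105),(340,97),(400,130),(425,170),(420,195),(128,310),(285,355),(330,290),(390,230)]]
th=np.linspace(0,2*np.pi,60)
cyl=np.vstack([np.c_[np.full(60,x),.02*np.cos(th),.045+.02*np.sin(th)] for x in(-.04,.04)])
def g(c):
    o=[]
    for n,pts in(("top",T),("side",S)):
        h=cv2.convexHull(proj(n,W(c,cyl)).astype(np.float32))
        o+=[cv2.pointPolygonTest(h,(float(a),float(b)),True) for a,b in pts]
    return np.array(o)
s=least_squares(g,[.5,.3,1.6],diff_step=1e-3,loss="soft_l1",f_scale=.5)
for i in range(3): s=least_squares(g,s.x,diff_step=1e-3,loss="soft_l1",f_scale=.5)
c=s.x;print("cell",c[:2],np.degrees(c[2]));print(g(c).round(1))
print("button side px",proj("side",W(c,[.046,0,.045])),z4(180,350))
np.savez("fit.npz",p=p,c=c)
t=cv2.resize(cv2.imread("pics/top0.png"),None,fx=1,fy=1)
for n in("top","side"):
    im=cv2.imread(f"pics/{n}0.png");im=cv2.resize(im,None,fx=4,fy=4,interpolation=cv2.INTER_CUBIC)
    q=lambda P:((proj(n,P)+.5)*4-.5).round().astype(np.int32)
    cv2.polylines(im,[cv2.convexHull(q(W(c,cyl)))],True,(0,255,0),1)
    for x0,x1 in((22,53),(-53,-22)):
        cv2.polylines(im,[q(W(p,np.array([[x,y,85+.231*y] for x,y in((x0,120),(x1,120),(x1,-120),(x0,-120))])/1000))],True,(0,255,0),1)
    cc=[(np.r_[x,.049+.02*np.cos(t),.117+.02*np.sin(t)]) for x in(-.043,.037) for t in th]
    cv2.polylines(im,[cv2.convexHull(q(W(p,np.array(cc))))],True,(0,0,255),1)
    x,y,w,h=cv2.boundingRect(np.vstack([q(W(c,cyl)),q(W(p,np.array([[.06,.12,.0],[-.06,.12,.14],[0,-.12,.1]])))]))
    o=im[max(0,y-60):y+h+60,max(0,x-60):x+w+60];k=min(800/o.shape[1],600/o.shape[0]);cv2.imwrite(f"pics/fit_{n}.png",cv2.resize(o,None,fx=k,fy=k,interpolation=cv2.INTER_AREA))
E
python3 fit.py
```

```text
chute [ 0.55918998 -0.09882626] -7.999470047111684
[[-0.7  0.2]
 [ 1.1 -0.5]
 [-0.1 -0. ]
 [ 0.9  3.7]
 [-0.4  4.8]
 [ 0.8  3.3]
 [ 0.4 -0.5]
 [ 0.2 -2. ]
 [-0.3 -2.5]]
load [ 0.56303821 -0.04988557  0.117     ]
cell [0.61799904 0.25392123] 100.75146369870514
[-0.2 -0.2  0.3 -0.  -1.2 -0.4 -0.6 -1.1 -0.7  0.7  2.5  1.   0.1  0.1
  1.1  1.2  1.   0.1 -0.7  0.8  1.8  0.3]
button side px [[190.18978129 341.41902083]] (190.0, 338.3333333333333)
```

View pics/fit_top.png

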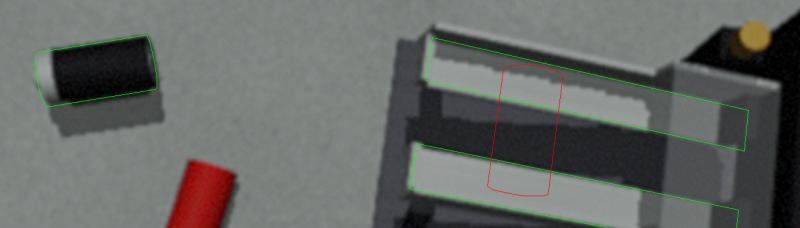

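View pics/fit_side.png

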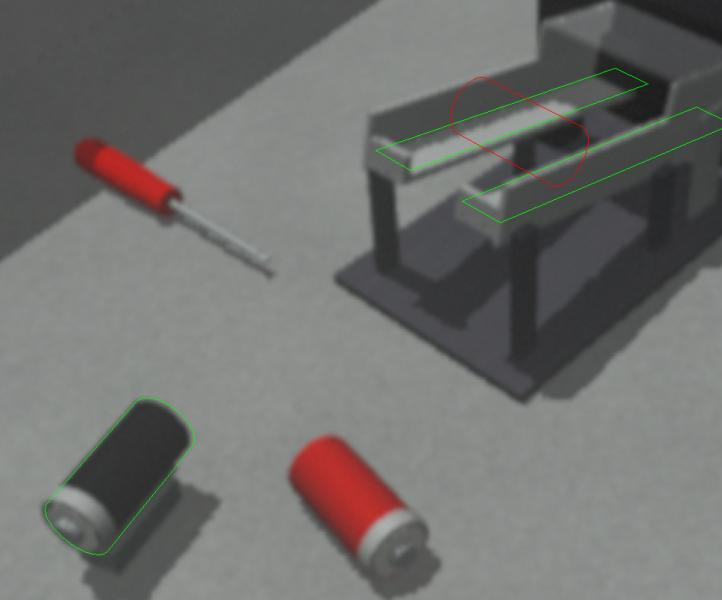

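```bash
python3 - <<'E'
s=open('fit.py').read()
s=s.replace('f=lambda p:np.concatenate([proj(n,W(p,np.array(l)/1000))[0]-uv for n,l,uv in L])','f=lambda p:np.concatenate([proj(n,W(p,(np.array(l)+[0,0,p[3]*100 if l[2]==r else 0])/1000))[0]-uv for n,l,uv in L])')
s=s.replace('[.43,-.15,0.1]','[.43,-.15,0.1,.05]').replace('np.degrees(p[2]))','np.degrees(p[2]),p[3]*100)',1)
open('fit.py','w').write(s)
E
python3 fit.py
```

```text
chute [ 0.55800343 -0.09798431] -7.537095615112594 10.273159817421654
[[-0.8 -0.1]
 [ 1.1 -0.5]
 [-1.   0.2]
 [ 1.5 -0.2]
 [-0.1  1. ]
 [ 0.8 -0.4]
 [ 0.2 -0.2]
 [-0.7 -0.7]
 [ 0.1 -1.8]]
load [ 0.56145658 -0.04901416  0.117     ]
cell [0.61799904 0.25392123] 100.75146369870514
[-0.2 -0.2  0.3 -0.  -1.2 -0.4 -0.6 -1.1 -0.7  0.7  2.5  1.   0.1  0.1
  1.1  1.2  1.   0.1 -0.7  0.8  1.8  0.3]
button side px [[190.18978129 341.41902083]] (190.0, 338.3333333333333)
```

View pics/fit_side.png

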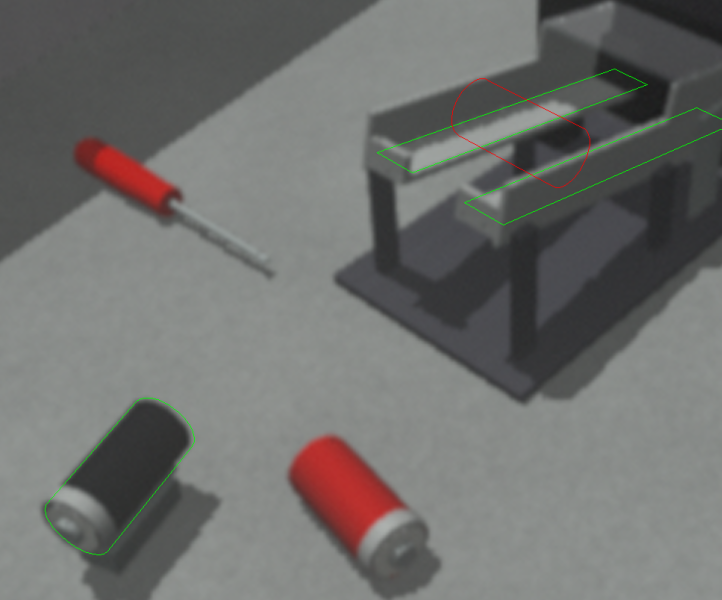

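View pics/fit_top.png

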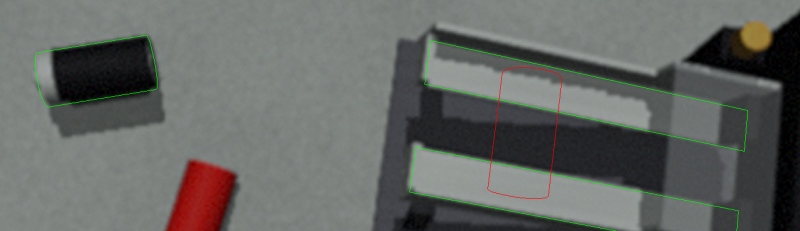

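Both fits overlay well; the upper ends of the rails carry a lip about 10 mm high. The wrist joint range means turning the tool about -z: 267° to the grasp, then +108° to the placing. I start the turn now.

Emit:
{"name": "arm_command", "arguments": {"motion": [[1, [0, 0, 0], [0, 0, -1]], [1, [0, 0, 0], [0, 0, -1]], [1, [0, 0, 0], [0, 0, -1]], [1, [0, 0, 0], [0, 0, -1]], [1, [0, 0, 0], [0, 0, -1]], [1, [0, 0, 0], [0, 0, -1]], [1, [0, 0, 0], [0, 0, -1]], [1, [0, 0, 0], [0, 0, -1]], [1, [0, 0, 0], [0, 0, -1]], [1, [0, 0, 0], [0, 0, -1]], [1, [0, 0, 0], [0, 0, -1]], [1, [0, 0, 0], [0, 0, -1]]]}}

```text
time: 1.65
ee_pos: [0.1279, -0.5348, 0.231]
tcp_rot: [-180.0, -0.0, 85.6]
wrist_force: [-0.8, 0.3, 0.0]
opening: 0.0853
```

Emit:
{"name": "arm_command", "arguments": {"motion": [[1, [0, 0, 0], [0, 0, -1]], [1, [0, 0, 0], [0, 0, -1]], [1, [0, 0, 0], [0, 0, -1]], [1, [0, 0, 0], [0, 0, -1]], [1, [0, 0, 0], [0, 0, -1]], [1, [0, 0, 0], [0, 0, -1]], [1, [0, 0, 0], [0, 0, -1]], [1, [0, 0, 0], [0, 0, -1]], [1, [0, 0, 0], [0, 0, -1]], [1, [0, 0, 0], [0, 0, -1]], [1, [0, 0, 0], [0, 0, -1]], [1, [0, 0, 0], [0, 0, -1]]]}}

```text
time: 3.15
ee_pos: [0.1279, -0.5348, 0.231]
tcp_rot: [180.0, -0.0, 157.6]
wrist_force: [0.4, 0.5, -0.1]
opening: 0.0853
```

```bash
cat > to.py <<'E'
# usage: to.py x y z heading  -> shift in tool axes (units) from present pose, turn units
import sys;from h import *
from scipy.spatial.transform import Rotation as Ro
o=bot.get_obs();R=Ro.from_euler("xyz",o["tcp_rot"],degrees=True)
x,y,z,hd=map(float,sys.argv[1:5])
print("t",o["time"],"pos",o["ee_pos"].round(4),"rot",o["tcp_rot"].round(2),"q",o["q"].round(1),"open",round(o["opening"],4),"F",o["wrist_force"].round(1))
print("shift",(R.inv().apply(np.array([x,y,z])-o["ee_pos"])/.06).round(3))
G=Ro.from_euler("xyz",[180,0,hd],degrees=True)
print("turn",(np.degrees((R.inv()*G).as_rotvec())/6).round(3), "shift in goal axes",(G.inv().apply(np.array([x,y,z])-o["ee_pos"])/.06).round(3))
E
python3 to.py .618 .254 .2 -79.25
```

```text
t 3.15 pos [ 0.1279 -0.5348  0.231 ] rot [ 1.7997e+02 -2.0000e-02  1.5765e+02] q [-76.6   5.   10.1  95.1  -0.  -54.2] open 0.0853 F [ 0.4  0.5 -0.1]
shift [-2.555 15.265  0.523]
turn [ 6.0000e-03  3.0000e-03 -2.0517e+01] shift in goal axes [-11.393 -10.477   0.516]
```

Emit:
{"name": "arm_command", "arguments": {"motion": [[1, [-0.142, 0.848, 0.03], [0, 0, 0]], [1, [-0.142, 0.848, 0.03], [0, 0, 0]], [1, [-0.142, 0.848, 0.03], [0, 0, 0]], [1, [-0.142, 0.848, 0.03], [0, 0, 0]], [1, [-0.142, 0.848, 0.03], [0, 0, 0]], [1, [-0.142, 0.848, 0.03], [0, 0, 0]], [1, [-0.142, 0.848, 0.03], [0, 0, 0]], [1, [-0.142, 0.848, 0.03], [0, 0, 0]], [1, [-0.142, 0.848, 0.03], [0, 0, 0]], [1, [-0.142, 0.848, 0.03], [0, 0, 0]], [1, [-0.142, 0.848, 0.03], [0, 0, 0]], [1, [-0.142, 0.848, 0.03], [0, 0, 0]]]}}

```text
time: 4.65
ee_pos: [0.4571, -0.0085, 0.2096]
tcp_rot: [-180.0, 0.0, 157.5]
wrist_force: [0.5, -1.8, 0.3]
opening: 0.0852
```

Emit:
{"name": "arm_command", "arguments": {"motion": [[1, [-0.142, 0.848, 0.03], [0, 0, 0]], [1, [-0.142, 0.848, 0.03], [0, 0, 0]], [1, [-0.142, 0.848, 0.03], [0, 0, 0]], [1, [-0.142, 0.848, 0.03], [0, 0, 0]], [1, [-0.142, 0.848, 0.03], [0, 0, 0]], [1, [-0.142, 0.848, 0.03], [0, 0, 0]], [1, [0, 0, 0], [0, 0, -1]], [1, [0, 0, 0], [0, 0, -1]], [1, [0, 0, 0], [0, 0, -1]], [1, [0, 0, 0], [0, 0, -1]], [1, [0, 0, 0], [0, 0, -1]], [1, [0, 0, 0], [0, 0, -1]]]}}

```text
time: 6.15
ee_pos: [0.6207, 0.2521, 0.1984]
tcp_rot: [-180.0, -0.0, -166.3]
wrist_force: [0.2, -0.2, -0.2]
opening: 0.085
```

Emit:
{"name": "arm_command", "arguments": {"motion": [[1, [0, 0, 0], [0, 0, -1]], [1, [0, 0, 0], [0, 0, -1]], [1, [0, 0, 0], [0, 0, -1]], [1, [0, 0, 0], [0, 0, -1]], [1, [0, 0, 0], [0, 0, -1]], [1, [0, 0, 0], [0, 0, -1]], [1, [0, 0, 0], [0, 0, -1]], [1, [0, 0, 0], [0, 0, -1]], [1, [0, 0, 0], [0, 0, -1]], [1, [0, 0, 0], [0, 0, -1]], [1, [0, 0, 0], [0, 0, -1]], [1, [0, 0, 0], [0, 0, -1]]]}}

```text
time: 7.65
ee_pos: [0.6207, 0.2521, 0.1984]
tcp_rot: [180.0, -0.0, -94.4]
wrist_force: [0.3, -0.2, -0.1]
opening: 0.0854
```

```bash
python3 to.py .618 .254 .2 -79.25; cat > w.py <<'E'
import sys;from h import *
c=viewer.calibration("wrist");im=viewer.camera("wrist");cv2.imwrite("pics/w1.png",im)
f=np.load("fit.npz")["c"]
th=np.linspace(0,2*np.pi,60)
cyl=np.vstack([np.c_[np.full(60,x),.02*np.cos(th),.045+.02*np.sin(th)] for x in(-.04,.04)])
q=proj("wrist",W(f,cyl),c);v=im.copy()
cv2.polylines(v,[cv2.convexHull(q.round().astype(np.int32))],True,(0,255,0),1);cv2.imwrite("pics/w1o.png",v)
np.savez("w1.npz",**{k:np.array(x) for k,x in c.items()})
E
python3 w.py
```

```text
t 7.65 pos [0.6207 0.2521 0.1984] rot [ 1.7996e+02 -2.0000e-02 -9.4350e+01] q [ 22.1  21.8  26.4  94.7   0.  -63.5] open 0.0854 F [ 0.3 -0.2 -0.1]
shift [-0.028  0.047 -0.026]
turn [ 7.000e-03 -2.000e-03 -2.517e+00] shift in goal axes [-0.039  0.038 -0.026]
```

View pics/w1o.png

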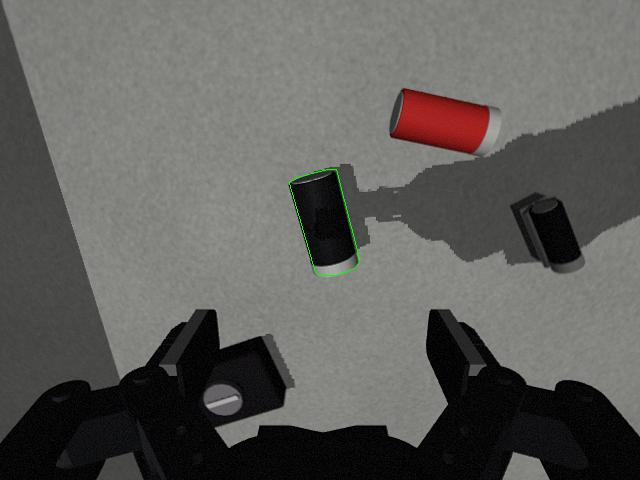

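Wrist view: the fitted outline sits on the cell at (325,222), within about 1 px, with the button end at the bottom. The red cell is at (445,122) and the small one at (555,235), both clear of the fingers.

Emit:
{"name": "arm_command", "arguments": {"motion": [[1, [0, 0, 0], [0, 0, -0.84]], [1, [0, 0, 0], [0, 0, -0.84]], [1, [0, 0, 0], [0, 0, -0.84]], [1, [-0.04, 0.04, 0.5], [0, 0, 0]], [1, [0, 0, 0.8], [0, 0, 0]], [1, [0, 0, 0.7], [0, 0, 0]], [1, [0, 0, 0.2], [0, 0, 0]]]}}

```text
time: 8.57
ee_pos: [0.6164, 0.2534, 0.0636]
tcp_rot: [179.7, -0.1, -79.5]
wrist_force: [-0.8, 0.3, 0.7]
opening: 0.0856
```

```bash
python3 to.py .618 .254 .022 -79.25;python3 -c "
from workcell import bot;print(bot.grip_depth)"; python3 w.py
```

```text
t 8.575 pos [0.6164 0.2534 0.0636] rot [ 1.7972e+02 -6.0000e-02 -7.9500e+01] q [ 22.3  21.2  10.7  79.8   0.  -78.2] open 0.0856 F [-0.8  0.3  0.7]
shift [-0.006 -0.032  0.694]
turn [ 0.047 -0.009 -0.042] shift in goal axes [-0.005 -0.029  0.694]
0.0187
```

View pics/w1o.png

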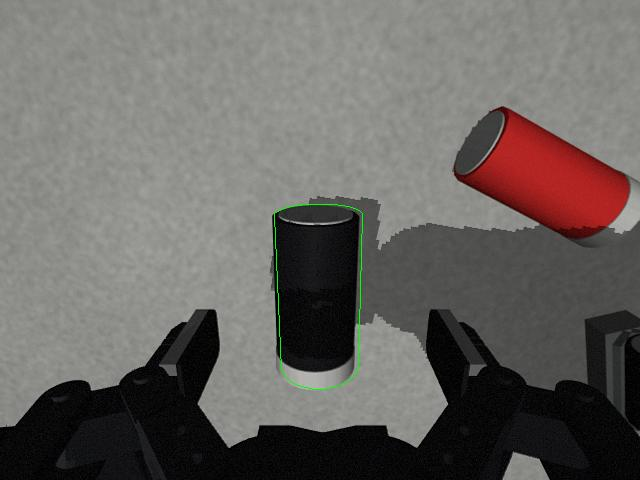

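Emit:
{"name": "arm_command", "arguments": {"motion": [[1, [0, -0.045, 0.3], [0, 0, 0]], [1, [0, 0, 0.3], [0, 0, 0]], [1, [0, 0, 0.1], [0, 0, 0]], [1, [0, 0, 0], [0, 0, 0]], [0.6, [0, 0, 0], [0, 0, 0]], [0.4, [0, 0, 0], [0, 0, 0]], [0.3, [0, 0, 0], [0, 0, 0]], [0.3, [0, 0, 0], [0, 0, 0]]], "newtons": 40}}

```text
time: 9.62
ee_pos: [0.6197, 0.2544, 0.0258]
tcp_rot: [179.9, 0.0, -79.4]
wrist_force: [-7.6, -2.9, 6.0]
opening: 0.0391
```

```bash
python3 to.py .618 .254 .022 -79.25; python3 w.py
```

```text
t 9.625 pos [0.6197 0.2544 0.0258] rot [ 1.7992e+02  1.0000e-02 -7.9420e+01] q [ 22.3  22.2   7.9  75.7   0.  -78.3] open 0.0391 F [-7.6 -2.9  6. ]
shift [0.002 0.029 0.064]
turn [ 0.013  0.001 -0.028] shift in goal axes [0.002 0.029 0.064]
```

View pics/w1o.png

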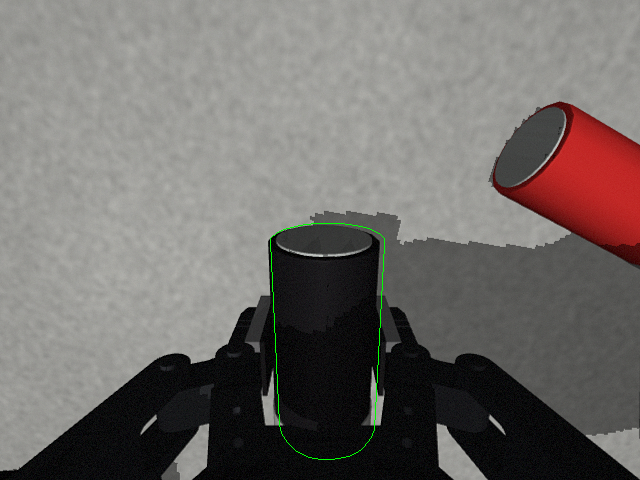

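Gripped at 39 mm opening, with the cell square between the pads in the wrist view. Lifting now.

Emit:
{"name": "arm_command", "arguments": {"motion": [[0.3, [0, 0, -0.2], [0, 0, 0]], [0.3, [0, 0, -0.5], [0, 0, 0]], [0.3, [0, 0, -0.7], [0, 0, 0]], [0.3, [0, 0, -0.7], [0, 0, 0]], [0.3, [0, 0, -0.7], [0, 0, 0]], [0.3, [0, 0, -0.3], [0, 0, 0]]], "newtons": 50}}

```text
time: 10.42
ee_pos: [0.6213, 0.2548, 0.2146]
tcp_rot: [-179.8, 0.0, -79.4]
wrist_force: [0.6, -0.3, -2.0]
opening: 0.0387
```

```bash
python3 to.py .5615 -.0490 .21 172.4
```

```text
t 10.425 pos [0.6213 0.2548 0.2146] rot [-1.7976e+02  5.0000e-02 -7.9430e+01] q [ 22.3  22.1  28.7  96.3  -0.  -78.3] open 0.0387 F [ 0.6 -0.3 -2. ]
shift [4.794 1.908 0.065]
turn [-0.02   0.044 18.028] shift in goal axes [ 0.318 -5.15   0.077]
```

Emit:
{"name": "arm_command", "arguments": {"motion": [[0.3, [0.5, 0.2, 0], [0, 0, 0]], [0.3, [0.75, 0.3, 0], [0, 0, 0]], [0.3, [0.8, 0.318, 0], [0, 0, 0]], [0.3, [0.8, 0.318, 0], [0, 0, 0]], [0.3, [0.8, 0.318, 0], [0, 0, 0]], [0.3, [0.75, 0.3, 0], [0, 0, 0]], [0.3, [0.4, 0.15, 0], [0, 0, 0.5]], [0.3, [0, 0, 0], [0, 0, 1]], [0.3, [0, 0, 0], [0, 0, 1]], [0.3, [0, 0, 0], [0, 0, 1]], [0.3, [0, 0, 0], [0, 0, 1]], [0.3, [0, 0, 0], [0, 0, 1]]]}}

```text
time: 11.92
ee_pos: [0.5612, -0.0496, 0.2115]
tcp_rot: [-180.0, 0.0, -112.6]
wrist_force: [-0.2, -0.5, -2.7]
opening: 0.0387
```

Emit:
{"name": "arm_command", "arguments": {"motion": [[0.3, [0, 0, 0], [0, 0, 1]], [0.3, [0, 0, 0], [0, 0, 1]], [0.3, [0, 0, 0], [0, 0, 1]], [0.3, [0, 0, 0], [0, 0, 1]], [0.3, [0, 0, 0], [0, 0, 1]], [0.3, [0, 0, 0], [0, 0, 1]], [0.3, [0, 0, 0], [0, 0, 1]], [0.3, [0, 0, 0], [0, 0, 1]], [0.3, [0, 0, 0], [0, 0, 1]], [0.3, [0, 0, 0], [0, 0, 1]], [0.3, [0, 0, 0], [0, 0, 1]], [0.3, [0, 0, 0], [0, 0, 1]]]}}

```text
time: 13.42
ee_pos: [0.5612, -0.0496, 0.2115]
tcp_rot: [-180.0, 0.0, 175.4]
wrist_force: [-0.5, -0.4, -2.9]
opening: 0.0389
```

```bash
python3 to.py .5615 -.0490 .098 172.4; cat > w2.py <<'E'
import sys;from h import *
p=np.load("fit.npz")["p"]
for n in sys.argv[2:]:
    c=viewer.calibration(n);im=viewer.camera(n);v=im.copy();cv2.imwrite(f"pics/{sys.argv[1]}_{n}_raw.png",im)
    q=lambda P:proj(n,W(p,np.array(P)/1000),c).round().astype(np.int32)
    for x0,x1 in((22,53),(-53,-22)):
        cv2.polylines(v,[q([[x,y,85+.231*y] for x,y in((x0,112),(x1,112),(x1,-40),(x0,-40))])],True,(0,255,0),1)
    for x in(-53,53): cv2.polylines(v,[q([[x,y,115+.231*y] for y in(120,-40)])],False,(0,255,255),1)
    cv2.imwrite(f"pics/{sys.argv[1]}_{n}.png",v)
E
python3 w2.py a wrist top
```

```text
t 13.425 pos [ 0.5612 -0.0496  0.2115] rot [-1.8000e+02  4.0000e-02  1.7537e+02] q [-5.   6.4  9.4 93.  -0.  -0.4] open 0.0389 F [-0.5 -0.4 -2.9]
shift [-0.002  0.01   1.891]
turn [-0.001  0.006  0.495] shift in goal axes [-0.003  0.01   1.891]
```

View pics/a_wrist.png

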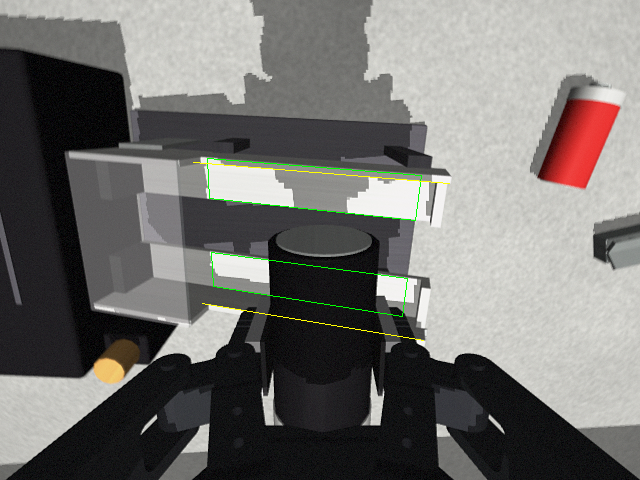

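View pics/a_top.png

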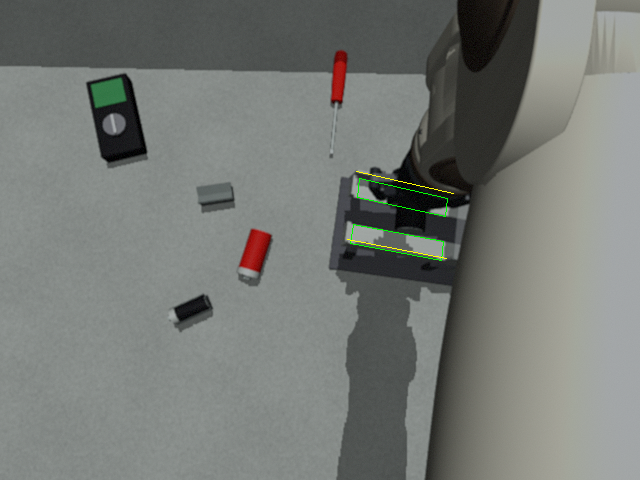

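Wrist view: the projected rails and walls lie on the real ones within about 2 px. The cell spans both rails with its button towards the post cap at (115,360). Now I lower it in small steps.

Emit:
{"name": "arm_command", "arguments": {"motion": [[0.3, [0, 0.01, 0.3], [0, 0, 0.5]], [0.3, [0, 0, 0.5], [0, 0, 0]], [0.3, [0, 0, 0.5], [0, 0, 0]], [0.3, [0, 0, 0.3], [0, 0, 0]], [0.3, [0, 0, 0.17], [0, 0, 0]], [0.3, [0, 0, 0], [0, 0, 0]]]}}

```text
time: 14.28
ee_pos: [0.5612, -0.0489, 0.1047]
tcp_rot: [-180.0, -0.0, 172.6]
wrist_force: [-0.5, 1.2, -1.5]
opening: 0.0386
```

```bash
python3 to.py .5615 -.0490 .098 172.4; python3 w2.py b wrist side
```

```text
t 14.275 pos [ 0.5612 -0.0489  0.1047] rot [-1.800e+02 -1.000e-02  1.726e+02] q [-5.   6.2 -2.6 81.2  0.   2.4] open 0.0386 F [-0.5  1.2 -1.5]
shift [-0.005 -0.     0.112]
turn [-0.    -0.002  0.034] shift in goal axes [-0.005 -0.     0.112]
```

View pics/b_wrist.png

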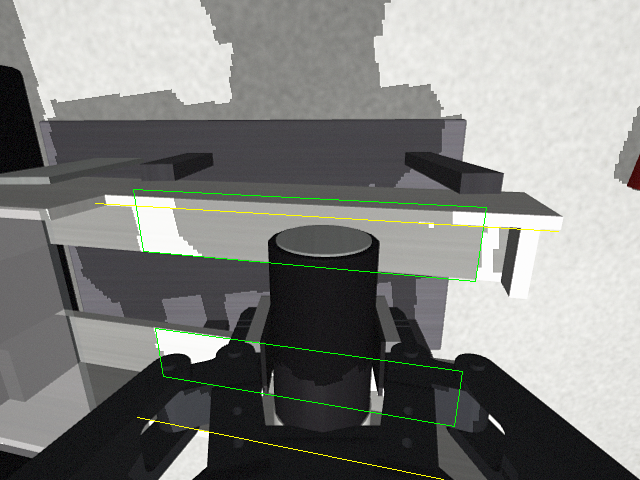

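View pics/b_side_raw.png

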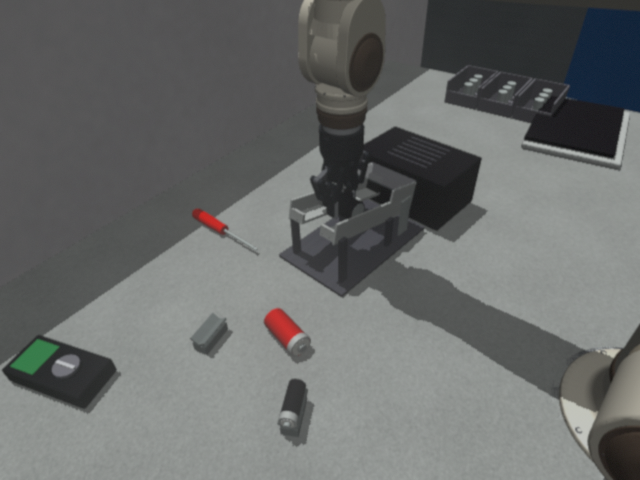

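Emit:
{"name": "arm_command", "arguments": {"motion": [[0.3, [0, 0, 0.04], [0, 0, 0]], [0.3, [0, 0, 0.03], [0, 0, 0]], [0.3, [0, 0, 0], [0, 0, 0]]]}}

```text
time: 14.75
ee_pos: [0.5612, -0.0489, 0.1005]
tcp_rot: [-180.0, -0.0, 172.6]
wrist_force: [0.8, 0.2, -1.7]
opening: 0.0387
```

Emit:
{"name": "arm_command", "arguments": {"motion": [[0.3, [0, 0, 0.02], [0, 0, 0]], [0.3, [0, 0, 0], [0, 0, 0]]]}}

```text
time: 15.0
ee_pos: [0.5612, -0.0489, 0.0992]
tcp_rot: [180.0, -0.0, 172.6]
wrist_force: [-0.3, -0.3, -3.4]
opening: 0.039
```

Emit:
{"name": "arm_command", "arguments": {"motion": [[0.3, [0, 0, 0.02], [0, 0, 0]], [0.3, [0, 0, 0], [0, 0, 0]]]}}

```text
time: 15.25
ee_pos: [0.5612, -0.0489, 0.098]
tcp_rot: [180.0, -0.0, 172.6]
wrist_force: [-0.4, -0.2, -1.7]
opening: 0.0386
```

Emit:
{"name": "arm_command", "arguments": {"motion": [[0.3, [0, 0, 0.015], [0, 0, 0]], [0.3, [0, 0, 0], [0, 0, 0]]]}}

```text
time: 15.5
ee_pos: [0.5613, -0.049, 0.0973]
tcp_rot: [-180.0, 0.0, 172.6]
wrist_force: [-0.5, -0.1, -2.9]
opening: 0.0384
```

Emit:
{"name": "arm_command", "arguments": {"motion": [[0.3, [0, 0, 0.015], [0, 0, 0]], [0.3, [0, 0, 0], [0, 0, 0]]]}}

```text
time: 15.75
ee_pos: [0.5613, -0.049, 0.0972]
tcp_rot: [180.0, 0.1, 172.6]
wrist_force: [-2.7, 0.6, 5.7]
opening: 0.0386
```

Contact at z 0.097, with the vertical force rising from about -2.5 to +5.7 N. I open gradually so the cell settles.

Emit:
{"name": "arm_command", "arguments": {"motion": [[0.48, [0, 0, 0], [0, 0, 0]], [0.52, [0, 0, 0], [0, 0, 0]], [0.58, [0, 0, 0], [0, 0, 0]], [0.66, [0, 0, 0], [0, 0, 0]], [0.75, [0, 0, 0], [0, 0, 0]], [0.85, [0, 0, 0], [0, 0, 0]], [1, [0, 0, 0], [0, 0, 0]], [1, [0, 0, 0], [0, 0, 0]]]}}

```text
time: 16.75
ee_pos: [0.5612, -0.0489, 0.0963]
tcp_rot: [180.0, 0.0, 172.6]
wrist_force: [-1.0, -1.1, 0.4]
opening: 0.0854
```

```bash
python3 w2.py c wrist
```

```text
(no output)
```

View pics/c_wrist_raw.png

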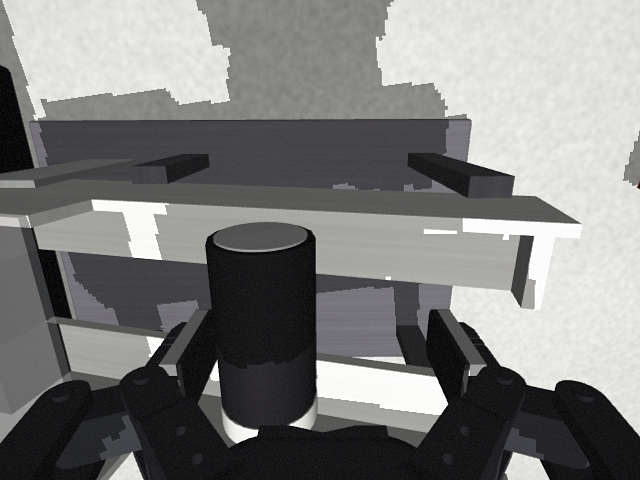

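Wrist view: the cell lies on both rails at about (262,330), leaning on the downhill finger. Raising the gripper straight up releases it.

Emit:
{"name": "arm_command", "arguments": {"motion": [[1, [0, 0, -0.15], [0, 0, 0]], [1, [0, 0, -0.25], [0, 0, 0]], [1, [0, 0, -0.3], [0, 0, 0]], [1, [0, 0, -0.4], [0, 0, 0]], [1, [0, 0, -0.5], [0, 0, 0]], [1, [0, 0, -0.6], [0, 0, 0]], [1, [0, 0, -0.6], [0, 0, 0]], [1, [0, 0, 0], [0, 0, 0]], [1, [0, 0, 0], [0, 0, 0]]]}}

```text
time: 17.92
ee_pos: [0.5613, -0.0489, 0.2644]
tcp_rot: [180.0, 0.0, 172.6]
wrist_force: [-1.4, 0.2, -0.2]
opening: 0.0853
```

```bash
python3 w2.py d wrist side
```

```text
(no output)
```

View pics/d_wrist_raw.png

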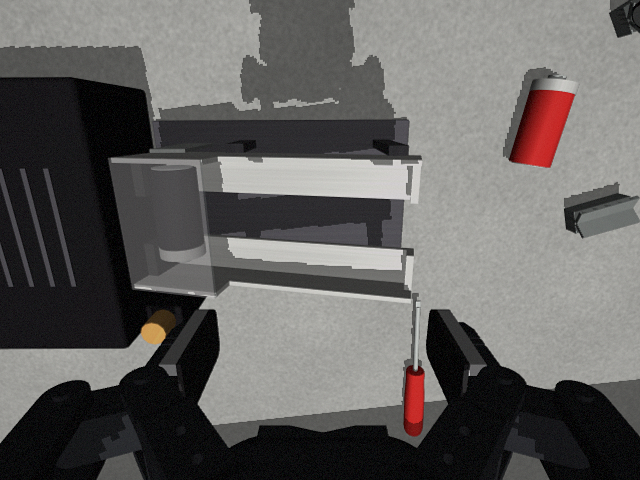

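View pics/d_side_raw.png

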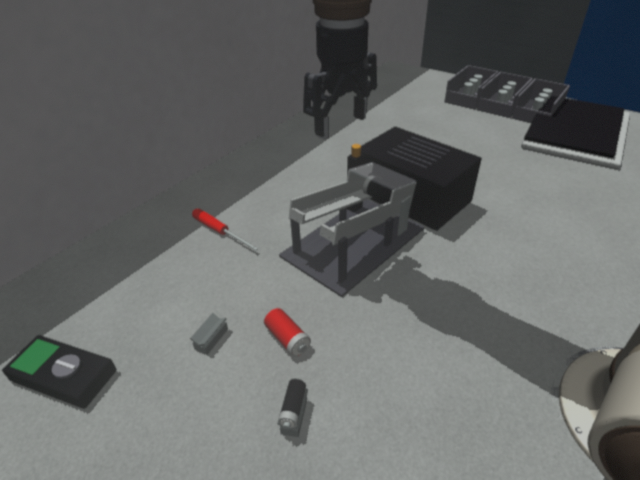

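The cell is under the guard at (178,212), its ringed end towards the post. I let it settle and check it against the modelled rest pose.

Emit:
{"name": "arm_command", "arguments": {"motion": [[1, [0, 0, 0], [0, 0, 0]], [1, [0, 0, 0], [0, 0, 0]], [1, [0, 0, 0], [0, 0, 0]], [1, [0, 0, 0], [0, 0, 0]], [1, [0, 0, 0], [0, 0, 0]], [1, [0, 0, 0], [0, 0, 0]]]}}

```text
time: 18.77
ee_pos: [0.5612, -0.0489, 0.2643]
tcp_rot: [180.0, -0.0, 172.6]
wrist_force: [-0.1, 1.2, 0.5]
opening: 0.0853
```

```bash
python3 - <<'E'
from h import *
p=np.load("fit.npz")["p"];th=np.linspace(0,2*np.pi,60)
c=viewer.calibration("wrist");im=viewer.camera("wrist");o=cv2.imread("pics/d_wrist_raw.png")
print("changed px since last",(cv2.absdiff(im,o)[140:300,100:230].max(2)>40).sum())
P=np.array([[x-.003,-.082+.02*np.cos(t),.087+.02*np.sin(t)] for x in(-.04,.04) for t in th])
k=4;v=cv2.resize(im[120:320,80:280],None,fx=3,fy=3,interpolation=cv2.INTER_CUBIC);v0=v.copy()
q=((proj("wrist",W(p,P),c)-[80,120]+.5)*3-.5).round().astype(np.int32)
cv2.polylines(v,[cv2.convexHull(q)],True,(0,255,0),1);cv2.imwrite("pics/e.png",v)
print(bot.get_obs()["time"],bot.get_obs()["wrist_force"])
E
```

```text
changed px since last 24
18.825 [-0.2812887  -0.2285519   0.43177809]
```

View pics/e.png

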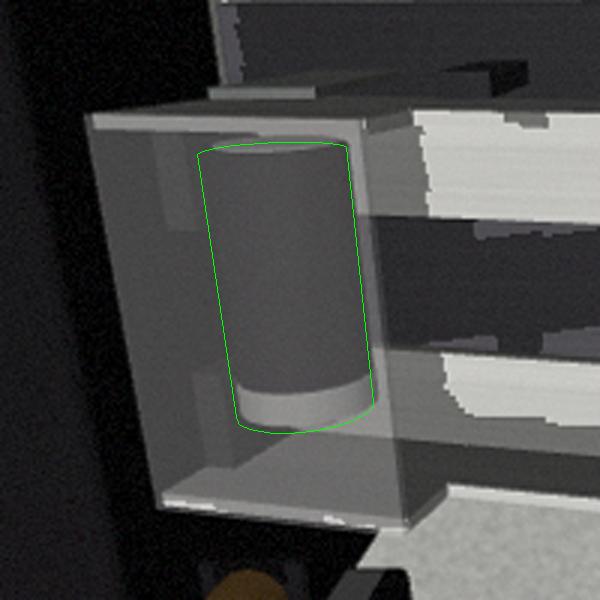

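The cell's outline coincides with the modelled pose against the stop, and it has stopped moving. Handing in.

```bash
python3 -c "
from workcell import bot;print(bot.job_done())"
```

```text
the job is handed in; nothing more can be done
None
```

I loaded the large cell into the tester and handed the job in at about 18.8 s of the 42 s allowed; no verdict was reported.

- **What I did:** I gripped the cell from its V rest and turned it so the button faces the contact post. I lowered it onto the rails in steps of 1–2 mm until they took its weight, with about 6 N at contact. I then opened the fingers slowly and raised the gripper, and the cell rolled down under the guard by itself.
- **Last checks:** In the final wrist picture the cell lies under the guard. Its outline matches the modelled rest pose at the stop (y -82, z 87 mm) to about 2 px. The bright band is at the post end.
    - **Settled:** almost nothing around the cell changed between two pictures about 0.9 s apart.
    - **Gripper:** it was open and well clear, with wrist force near zero.
    - **Small cell:** it and the red cell were still in place in the side picture taken just after release.
- **Disagreement:** My first chute fit was 3–5 px off at the upper rail ends in the side view. I put this down to an undescribed lip about 10 mm high there and refitted with it, which left residuals of at most 1.8 px. The wrist views then agreed with the refit.

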